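# Inspect a drilled bore with a hand loupe

### The job

On the drill jig, turn the black handle a quarter turn to its open stop so that the bush arm swings fully clear of the drilled bore in the black link. Then take the loupe from the wooden rest and hold it still and level over the bore, lens centred on the bore and the underside of the lens rim level with the flat top of the collar on the jig's post, touching nothing of the jig; finish while still holding it there. Leave the collar where it is set, and leave the caliper, the wood offcut and the turned spacer alone.

Things in the scene. Friction and masses are not known exactly. Their poses are not given: they have to be found in the camera images.
- jig: Drill jig, fixed to the bench: steel base plate 140 x 220 x 15 mm, on it a clamped black link block 90 x 56 x 30 mm (top 45 mm above the bench) with one large bore, 18 mm wide, in its middle and two small 6 mm holes. Origin on the bench directly below the bore; z up. In its frame the bush arm's pivot is at y = +80 mm and the focal post (10 mm thick, top 150 mm above the bench) at x = 0, y = -88 mm. The plate spans x -70 to +70 mm and y -105 to +115 mm.
- bore (a point): Centre of the bore's mouth, on the top face of the black link, 45 mm above the bench. Axes as the jig's.
- bush_arm (a joint): Angle of the bush arm and its handle about the upright pivot, rad: 0 = closed stop (bush over the bore), 1.571 = open stop (bush arm swung fully aside). It grows clockwise seen from above. It stays where left; about 0.15 N m of friction resists. Starts at or near closed.
- pivot (a point): Point on the hinge axis of the bush arm at handle height, 68 mm above the bench. Axes as the jig's.
- handle_grip (a point): Grip point of the black handle, 82 mm from the pivot axis, 68 mm above the bench. The handle is a level bar 14 mm wide, 20 mm tall (58 to 78 mm above the bench), from 15 to 110 mm from the pivot, pointing away from the pivot along this point's own +y, and it turns with the bush arm. The bush arm is on the other side of the pivot, 80 mm long to the bush centre, top 67 mm above the bench. Closed, the handle points along the jig's +y; open, along the jig's +x.
- mark (a point): Centre of the flat top of the round steel collar (32 mm across, 5 mm thick flange, narrower below) on the focal post; its height (95 to 135 mm above the bench, set anew each time) is the focal height for the underside of the lens rim. The collar is clamped by friction of about 12 N: do not push it. z up.
- loupe: Loose hand loupe, about 0.16 kg, lying level. Round aluminium rim 72 mm across and 14 mm tall with a glass lens; straight black plastic handle 16 mm wide and 16 mm tall, from 44 to 150 mm from the lens centre along the loupe's own -x. Rim and handle have a common flat underside. Origin at the lens centre, in the plane of the rim's underside; z up through the lens.
- lens (a point): Lens centre, in the plane of the rim's underside (same point and axes as the loupe's origin).
- loupe_grip (a point): Good grip point on the loupe's handle, mid-height (8 mm above its underside), 78 mm from the lens centre. Axes as the loupe's: the handle runs along x, so pinch it along y.
- rest: Fixed wooden rest under the loupe: base board 200 x 64 x 10 mm and two blocks 50 mm wide with tops 36 mm above the bench, one under the rim (x -13 to +37 mm in its frame) and one under the handle's end (x -149 to -127 mm); between them the handle is free underneath, 26 mm above the board. Origin on the bench, below the place of the lens centre; handle along its -x.
- caliper: Bystander: steel caliper lying flat, 210 mm long, 12 mm thick, jaws 52 mm to one side. Origin under the middle of its beam.
- offcut: Bystander: wood offcut 45 x 70 x 35 mm. Origin at the centre of its underside.
- spacer: Bystander: black turned stepped spacer, 44 mm across at the foot, 45 mm tall. Origin at the centre of its underside.
Things that resemble listed ones, but are neither listed nor needed, are in the scene too. What is shaped like the loupe but purple or yellow is not meant.

How it is judged:
On the way, in this order (a step that is already met when the one before it is completed fails the run):
1. the bush arm is turned to its open stop (value of joint bush_arm above 1.42 rad), for 0.2 s.
2. the loupe is held level over the bore at the marked height, with the bush arm open (value of joint bush_arm above 1.42 rad and horizontal distance between lens and bore below 0.01 m and z of lens in the frame of mark between -0.005 and 0.005 m and angle between loupe's own z axis and vertical below 0.1 rad and linear speed of loupe below 0.02 m/s and angular speed of loupe below 0.2 rad/s and contact force between loupe and the fingers above 1 N and contact force between loupe and jig below 0.2 N), for 0.2 s.
At the end, for the whole second after the job is handed in: Bush arm at its open stop (above 1.42 of 1.571 rad); the gripper holds the loupe still and right side up, tilted under 6 degrees, lens centre within 10 mm of the bore's axis, rim underside within 5 mm of the collar top's height, not touching the jig, post or collar (all of step 2); the arm keeps its last pose, push and grip.
It fails at once if the collar is shifted from its set height by more than 4 mm (distance of mark from where it was at the start of the episode above 0.004 m).
It fails at once if the caliper is moved more than 20 mm (distance of caliper from where it was at the start of the episode above 0.02 m).
It fails at once if the offcut is moved more than 20 mm (distance of offcut from where it was at the start of the episode above 0.02 m).
It fails at once if the spacer is moved more than 20 mm (distance of spacer from where it was at the start of the episode above 0.02 m).
It also fails if it takes over 56 s, if anything falls off the work surface, if the arm or the gripper's body presses on something with over 40 N, if the wrist force passes 120 N, or if a joint passes its speed limit or range.

### The arm

A 6-joint arm with a two-finger parallel gripper is mounted at the origin on the work surface. World frame = base frame: x ahead of the robot, y to its left, z up, the work surface at z = 0. Lengths are in m, angles in rad, forces in N, time in s.
With the tool pointing down it reaches from about 0.375 to 0.9 m from the base axis. Payload 3.1 kg.
Tool frame: the origin (TCP) lies midway between the tips of the shut fingers; the grasp point (between the pads) lies 19 mm behind it (manip.grasp_offset is the distance from the TCP to the grasp point, in m); z points along the fingers, y is the line along which they close (so a half turn about z gives the same grasp; the last joint's range is limited). The gripper opens to 85 mm and grips with 20 to 120 N. Pads are 22 mm wide; open, the fingers measure 114 mm over their backs; the gripper's body (76 mm by 85 mm) begins 54 mm behind the grasp point. The pads swing forward as they close: fully open they stand 13 mm farther back than shut.
Start: joints at [-1.411, 0.527, 1.433, -0, 1.181, -0.178], TCP at [0.208, -0.589, 0.231] pointing down, gripper open.
Joint ranges: [-3.08, 3.08], [-0.75, 2.2], [0.22, 2.44], [-1.43, 4.57], [0, 2.65], [-2.85, 2.85]. Speed limits (rad/s): [2.79, 2.79, 3.14, 3.14, 3.14, 3.14].

### API

Orientations are given as a unit quaternion [x, y, z, w].
In Python, from station import sensors, cams, order, manip gives the robot as it stands.
- The arm moves only by the tool move_arm, never from a script. Its argument "targets" is a list of rows, each an object of numbers: "dx", "dy", "dz": the shift along the world's x, y, z normalised to -1 to 1, where 1 is 25 mm; "rx", "ry", "rz": the turn, a rotation vector about the world's x, y, z normalised to -1 to 1, where 1 is 30 degrees. A call has exactly 10 rows; each row shifts and turns the commanded pose from where the row before left it; what a row does not reach is not made up. A row lasts 1/8 s, in which the tool goes at most 62.5 mm and 10.7 degrees, less where a joint would pass 70% of its speed; a pose out of reach is approached as far as the arm can. A call with a number of a shift or a turn outside -1 to 1 is refused whole. A call with a gripper value outside its range is refused whole. "claw" is the opening in per cent of the stroke, from 0 (shut) to 100 (fully open), set as the call begins (left out, the last holds). The fingers move at their own pace and stop on an object; "newtons" is the grip in N (left out, the last holds). Time passes only in rows, so rows that do not move let the fingers close, or fill a call up. It gives the time, the measured TCP pose, the force, the opening and the grip force at its end, in the units of the state.
- sensors.sense(): the state, without advancing time (a new reading comes with each control period).
- cams.snapshot(name): name is "scene" or "side" or "wrist"; returns the picture (480x640x3 uint8, red, green, blue); there is no depth.
- cams.camera_model(name): a dict with "fx", "fy", "cx", "cy" (pixels), "distortion" ([k1, k2, p1, p2, k3] as OpenCV has them; the pictures are not rectified), "extrinsics" (4x4, takes a point from world to camera coordinates). Camera axes: x right, y down, z forward; pixel columns grow to the right and rows downward; lengths in m; the calibration is good to about 2 mm. A picture is of the moment at which its call begins: read the wrist's pose just before it. camera_model takes no time and is no camera call; for the wrist camera it gives the pose at the moment of the call.
- order.sign_off(): hands the job in; it is judged then, once.
The state is a dict: "t": time; "q": joint angles; "qd": joint speeds; "tau": joint torques, N m; "tcp_pos": TCP position; "tool_rot": TCP orientation; "force": force on the tool from outside, world axes, zero at the start; "ft_torque": the same for the moment, N m; "finger_gap": opening from 0.0 (shut) to 1.0 (fully open); "gripper_force": force on a finger pad.
Only numpy, scipy, OpenCV 4.12 (cv2) and the standard library are available. Lean on these libraries where they do the work, as an engineer would, in place of code of your own. Each camera call takes 0.05 s, during which the arm holds its last target. There are 200 camera calls.

## Working session

There is one attempt and no reset: what is moved stays moved. The work goes in short steps, Python scripts to look and compute and a tool call to move; the robot and the scene stay as the last step left them, time stands still between calls to the robot, and variables do not carry over. Pictures are saved under pics/ and viewed, at most 10 in all, crops included, and the job is handed in when it is done.

Besides the shell and the picture viewer there is one more tool, called after "Request:" as name(argument=value, ...) on one line, values as JSON. move_arm: Moves the arm, as the interface text tells. Scaled input: -1 to 1 covers 25 mm each way for a shift and 30 degrees each way for a turn. Its arguments: {"type":"object","properties":{"targets":{"type":"array"},"claw":{"type":"number"},"newtons":{"type":"number"}},"required":["targets"]}

```bash
ls; mkdir -p pics; python3 - <<'E'
from station import sensors, cams, manip
import cv2, numpy as np
for n in ("scene","side"):
    im=cams.snapshot(n); cv2.imwrite(f"pics/{n}0.png",im[:,:,::-1])
    m=cams.camera_model(n); print(n,m["fx"],m["fy"],m["cx"],m["cy"],m["distortion"]); print(np.round(m["extrinsics"],4).tolist())
s=sensors.sense(); print(s); print(manip.grasp_offset)
E
```

```text
pics
scene 453.518547624304 453.518547624304 322.5534805494181 246.11605906603697 [-0.08028787  0.          0.          0.          0.        ]
[[0.3855, 0.9226, 0.0113, -0.0891], [0.6895, -0.2799, -0.6681, -0.3264], [-0.6132, 0.2654, -0.744, 1.3704], [0.0, 0.0, 0.0, 1.0]]
side 531.3844596564267 531.3844596564267 322.94131651287194 238.3627534511366 [-0.08751858  0.          0.          0.          0.        ]
[[-0.9035, -0.4283, 0.0129, 0.424], [-0.258, 0.5197, -0.8145, 0.246], [0.3421, -0.7392, -0.5801, 0.9982], [0.0, 0.0, 0.0, 1.0]]
{'t': 0.1, 'q': array([-1.41050786e+00,  5.28404208e-01,  1.43379175e+00, -5.42951253e-06,
        1.18138141e+00, -1.78501965e-01]), 'qd': array([-7.00489513e-05, -1.80461581e-03, -5.62841017e-03, -1.97528564e-03,
       -2.40523777e-03, -4.84878662e-04]), 'tau': array([-6.91422210e-04, -4.43306136e+01, -1.78585392e+01, -2.62097446e-04,
        3.84285333e-03, -1.15643751e-06]), 'tcp_pos': array([ 0.20763664, -0.58881411,  0.23040682]), 'tool_rot': array([ 9.85686246e-01,  1.68587190e-01,  6.52661179e-06, -9.92335463e-04]), 'force': array([ 0.65760672, -0.02032594, -0.60563961]), 'ft_torque': array([-0.0088277 ,  0.03265446,  0.02537384]), 'gripper_force': 0.0, 'finger_gap': 0.9970160152701562}
0.0187
```

View pics/scene0.png

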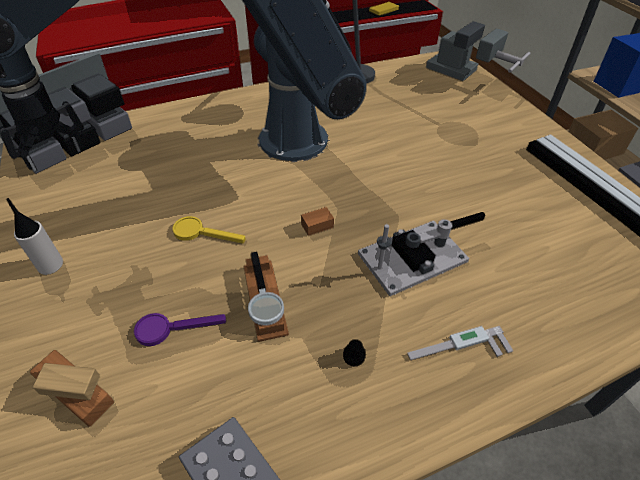

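View pics/side0.png

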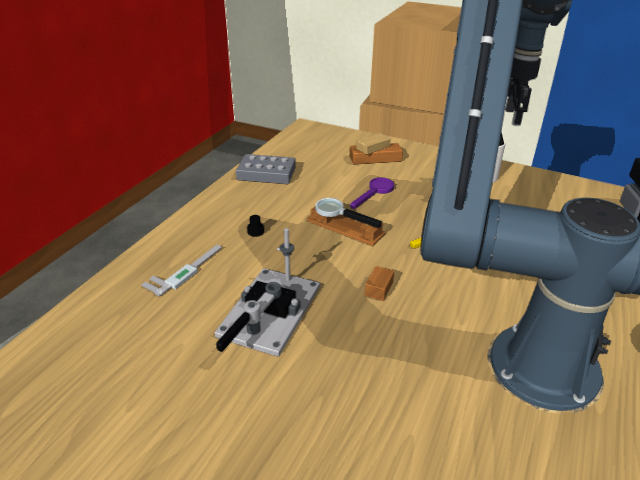

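The scene view shows the jig at about (415,255), its handle tip at (484,216), and the real loupe with its lens at (266,307) and its handle towards (256,255). In the side view the jig is at (270,310), its collar at (287,249) and the loupe lens at (330,207). Next I'll zoom in on the key spots.

```bash
python3 - <<'E'
import cv2, numpy as np
a=cv2.imread("pics/scene0.png"); b=cv2.imread("pics/side0.png")
c=lambda i,x,y,w,h:cv2.resize(i[y:y+h,x:x+w],(400,300),interpolation=cv2.INTER_CUBIC)
o=np.vstack([np.hstack([c(a,355,205,133,100),c(b,210,225,160,120) if 0 else c(b,205,225,160,120)]),np.hstack([c(a,220,245,133,100),c(b,290,170,133,100)])])
cv2.imwrite("pics/crop0.png",o)
E
```

```text
(no output)
```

View pics/crop0.png

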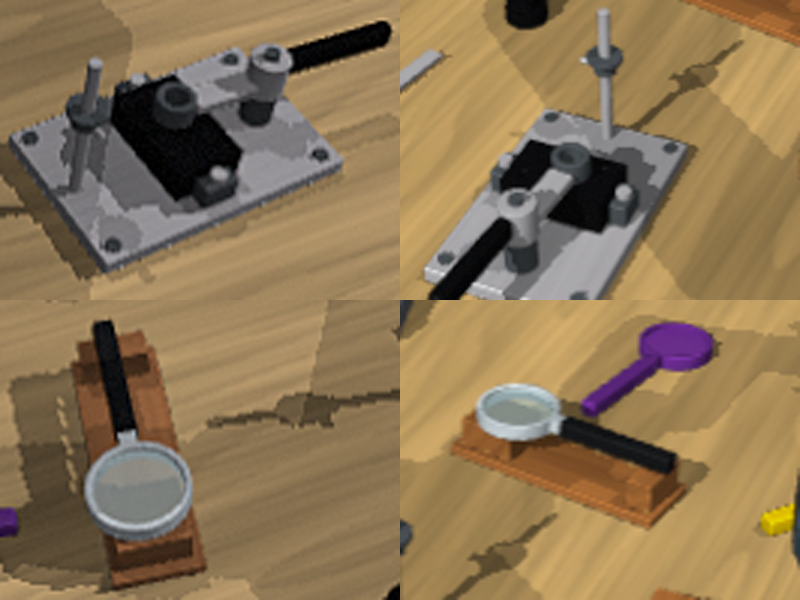

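The crop shows the jig's four corner bolts, post top and collar, the loupe's rim ellipse, and its handle end. I'll triangulate from those.

```bash
cat > h.py <<'E'
import cv2, numpy as np
from station import cams
def ray(m,px):
    K=np.array([[m["fx"],0,m["cx"]],[0,m["fy"],m["cy"]],[0,0,1]]); E=np.array(m["extrinsics"])
    u=cv2.undistortPoints(np.array([[px]],float),K,np.array(m["distortion"]))[0,0]
    R=E[:3,:3]; d=R.T@np.array([u[0],u[1],1]); return -R.T@E[:3,3], d/np.linalg.norm(d)
def onz(m,px,z):
    o,d=ray(m,px); return o+d*(z-o[2])/d[2]
def tri(m1,p1,m2,p2):
    o,d=ray(m1,p1); q,e=ray(m2,p2)
    s=np.linalg.lstsq(np.stack([d,-e],1),q-o,rcond=None)[0]; a=o+d*s[0]; b=q+e*s[1]
    return (a+b)/2, np.linalg.norm(a-b)
def proj(m,P):
    K=np.array([[m["fx"],0,m["cx"]],[0,m["fy"],m["cy"]],[0,0,1]]); E=np.array(m["extrinsics"])
    return cv2.projectPoints(np.array([P],float),cv2.Rodrigues(E[:3,:3])[0],E[:3,3],K,np.array(m["distortion"]))[0][0,0]
E
python3 - <<'E'
from h import *
np.set_printoptions(precision=4,suppress=True)
a=cams.camera_model("scene"); b=cams.camera_model("side")
A=lambda x,y:(355+x/3.0075,205+y/3); B=lambda x,y:(205+x/2.5,225+y/2.5)
C=lambda x,y:(220+x/3.0075,245+y/3); D=lambda x,y:(290+x/3.0075,170+y/3)
bs=[onz(a,A(*p),.015) for p in [(30,138),(113,245),(320,155),(231,60)]]; print(np.array(bs),np.mean(bs,0))
bb=[onz(b,B(*p),.015) for p in [(152,117),(271,147),(45,258),(180,297)]]; print(np.array(bb),np.mean(bb,0))
print("post",tri(a,A(95,63),b,B(203,12)),onz(a,A(95,63),.15),onz(b,B(203,12),.15))
print("collar",tri(a,A(88,97),b,B(204,55)))
print("handleend",onz(a,A(385,33),.07))
print("lens",tri(a,C(138,188),b,D(119,108)),onz(a,C(138,188),.05),onz(b,D(119,108),.05))
print("hend",tri(a,C(103,25),b,D(270,158)),onz(a,C(103,25),.05),onz(b,D(270,158),.05))
E
```

```text
[[ 0.5016 -0.0067  0.015 ]
 [ 0.617   0.0033  0.015 ]
 [ 0.6018  0.1932  0.015 ]
 [ 0.4873  0.1838  0.015 ]] [0.5519 0.0934 0.015 ]
[[ 0.6126 -0.0004  0.015 ]
 [ 0.4977 -0.0106  0.015 ]
 [ 0.5989  0.1918  0.015 ]
 [ 0.4819  0.1807  0.015 ]] [0.5478 0.0904 0.015 ]
post (array([0.5568, 0.0015, 0.1478]), np.float64(0.003359348113332088)) [0.5602 0.001  0.15  ] [0.5542 0.0027 0.15  ]
collar (array([0.5532, 0.005 , 0.1077]), np.float64(0.0003646435053840257))
handleend [0.55   0.2744 0.07  ]
lens (array([ 0.5828, -0.273 ,  0.0446]), np.float64(0.005079904912384725)) [ 0.5889 -0.2723  0.05  ] [ 0.5782 -0.2681  0.05  ]
hend (array([ 0.4376, -0.2527,  0.0478]), np.float64(0.005766790148730257)) [ 0.4427 -0.2517  0.05  ] [ 0.4353 -0.2533  0.05  ]
```

Request:
move_arm(targets=[{"dx": 1,"dy": 1},{"dx": 1,"dy": 1},{"dx": 1,"dy": 1},{"dx": 1,"dy": 1},{"dx": 1,"dy": 1},{"dx": 1,"dy": 1},{"dx": 1,"dy": 1},{"dx": 1,"dy": 1},{"dx": 0.9,"dy": 1},{"dx": 0.5,"dy": 0.6}])

```text
schema error: expected keys dx, dy, dz, rx, ry, rz
```

```bash
python3 - <<'E'
from h import *
m=cams.camera_model("wrist"); im=cams.snapshot("wrist")
cv2.imwrite("pics/w1.png",im[:,:,::-1]); np.save("w1.npy",m,allow_pickle=True)
E
```

```text
(no output)
```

View pics/w1.png

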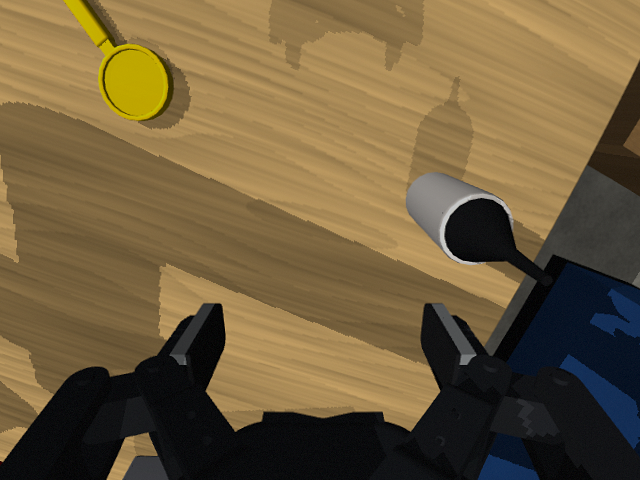

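The move was refused because every row needs all six keys, so this picture is from the start pose. It shows the yellow decoy at (135,80) and the bottle at (465,215). A diagonal move up and to the left clears both.

Request:
move_arm(targets=[{"dx": 0.6,"dy": 1,"dz": 0,"rx": 0,"ry": 0,"rz": 0},{"dx": 1,"dy": 1,"dz": 0,"rx": 0,"ry": 0,"rz": 0},{"dx": 1,"dy": 1,"dz": 0,"rx": 0,"ry": 0,"rz": 0},{"dx": 1,"dy": 1,"dz": 0,"rx": 0,"ry": 0,"rz": 0},{"dx": 1,"dy": 1,"dz": 0,"rx": 0,"ry": 0,"rz": 0},{"dx": 1,"dy": 1,"dz": 0,"rx": 0,"ry": 0,"rz": 0},{"dx": 1,"dy": 1,"dz": 0,"rx": 0,"ry": 0,"rz": 0},{"dx": 1,"dy": 1,"dz": 0,"rx": 0,"ry": 0,"rz": 0},{"dx": 1,"dy": 1,"dz": 0,"rx": 0,"ry": 0,"rz": 0},{"dx": 0.6,"dy": 0.6,"dz": 0,"rx": 0,"ry": 0,"rz": 0}])

```text
t: 1.4
tcp_pos: [0.4386, -0.3478, 0.231]
tool_rot: [0.986, 0.169, -0.0, -0.0]
force: [0.1, -0.1, 0.2]
finger_gap: 1.002
gripper_force: 0.0
```

```bash
python3 - <<'E'
from h import *
m=cams.camera_model("wrist"); im=cams.snapshot("wrist")
cv2.imwrite("pics/w2.png",im[:,:,::-1]); np.save("w2.npy",m,allow_pickle=True)
E
```

```text
(no output)
```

View pics/w2.png

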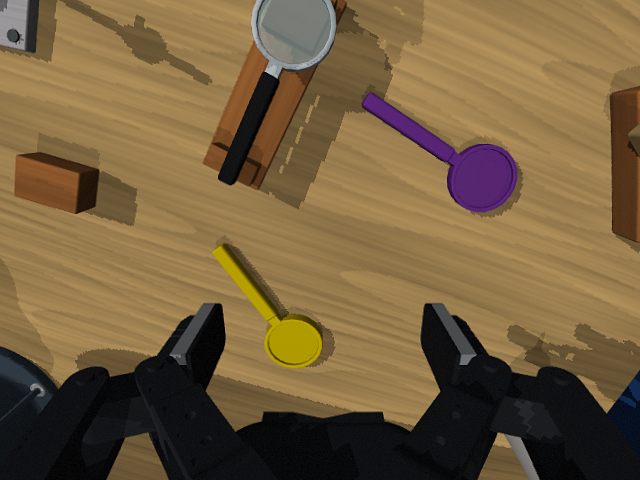

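The wrist view shows the loupe's handle from (272,77) to (229,179), with the lens at about (295,25). The yellow and purple decoys are well away from the grip point.

```bash
python3 - <<'E'
from h import *
np.set_printoptions(precision=4,suppress=True)
m=np.load("w2.npy",allow_pickle=True).item()
for p in [(271,77),(229,178),(295,27),(272,330)]: print(p,onz(m,p,.052))
im=cv2.imread("pics/w2.png").astype(int)
mk=((im.max(2)<50)).astype(np.uint8); mk[:, :200]=0; mk[:60]=0; mk[190:]=0; mk[:,300:]=0
n,l,s,c=cv2.connectedComponentsWithStats(mk); i=1+s[1:,4].argmax(); print(s[i],c[i])
ys,xs=np.where(l==i); r=cv2.minAreaRect(np.stack([xs,ys],1).astype(np.float32)); b=cv2.boxPoints(r)
print(r); print([onz(m,q,.052)[:2] for q in b], onz(m,r[0],.052))
E
```

```text
(271, 77) [ 0.5364 -0.2669  0.052 ]
(229, 178) [ 0.4401 -0.2555  0.052 ]
(295, 27) [ 0.5804 -0.2741  0.052 ]
(272, 330) [ 0.2966 -0.341   0.052 ]
[ 214   68   81  117 2424] [248.231  129.3597]
((248.54808044433594, 122.42105102539062), (50.759605407714844, 129.1465301513672), 19.470300674438477)
[array([ 0.4349, -0.2317]), array([ 0.5477, -0.2412]), array([ 0.5482, -0.2838]), array([ 0.4344, -0.2786])] [ 0.4938 -0.2591  0.052 ]
```

Request:
move_arm(claw=0, targets=[{"dx": 0.3,"dy": 1,"dz": 0,"rx": 0,"ry": 0,"rz": 0},{"dx": 0.3,"dy": 1,"dz": 0,"rx": 0,"ry": 0,"rz": 0},{"dx": 0.3,"dy": 1,"dz": 0,"rx": 0,"ry": 0,"rz": 0},{"dx": 0,"dy": 1,"dz": 0,"rx": 0,"ry": 0,"rz": 0},{"dx": 0,"dy": 1,"dz": 0,"rx": 0,"ry": 0,"rz": 0},{"dx": 0,"dy": 1,"dz": 0,"rx": 0,"ry": 0,"rz": 0},{"dx": 0,"dy": 1,"dz": 0,"rx": 0,"ry": 0,"rz": 0},{"dx": 0,"dy": 1,"dz": 0,"rx": 0,"ry": 0,"rz": 0},{"dx": 0,"dy": 1,"dz": 0,"rx": 0,"ry": 0,"rz": 0},{"dx": 0,"dy": 1,"dz": 0,"rx": 0,"ry": 0,"rz": 0}])

```text
t: 2.7
tcp_pos: [0.4595, -0.0986, 0.2313]
tool_rot: [0.986, 0.168, -0.0, -0.0]
force: [-0.0, 0.0, -0.2]
finger_gap: 0.001
gripper_force: 0.0
```

Request:
move_arm(targets=[{"dx": 0,"dy": 1,"dz": 0,"rx": 0,"ry": 0,"rz": 0},{"dx": 0,"dy": 1,"dz": 0,"rx": 0,"ry": 0,"rz": 0},{"dx": 0,"dy": 1,"dz": 0,"rx": 0,"ry": 0,"rz": 0},{"dx": 0,"dy": 1,"dz": 0,"rx": 0,"ry": 0,"rz": 0},{"dx": 0,"dy": 1,"dz": 0,"rx": 0,"ry": 0,"rz": 0},{"dx": 0,"dy": 1,"dz": 0,"rx": 0,"ry": 0,"rz": 0},{"dx": 0,"dy": 1,"dz": 0,"rx": 0,"ry": 0,"rz": 0},{"dx": 0,"dy": 1,"dz": 0,"rx": 0,"ry": 0,"rz": 0},{"dx": 0,"dy": 0.5,"dz": 0,"rx": 0,"ry": 0,"rz": 0},{"dx": 0,"dy": 0,"dz": 0,"rx": 0,"ry": 0,"rz": 0}])

```text
t: 3.95
tcp_pos: [0.4599, 0.1133, 0.2313]
tool_rot: [0.986, 0.169, -0.0, 0.0]
force: [-1.3, 0.2, 0.7]
finger_gap: -0.001
gripper_force: 0.0
```

```bash
python3 - <<'E'
from h import *
m=cams.camera_model("wrist"); im=cams.snapshot("wrist")
cv2.imwrite("pics/w3.png",im[:,:,::-1]); np.save("w3.npy",m,allow_pickle=True)
E
```

```text
(no output)
```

View pics/w3.png

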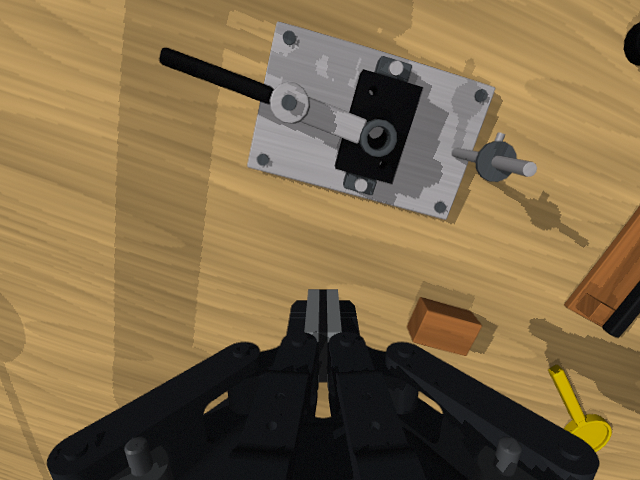

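The wrist view has the jig bolts at (289,38), (264,160), (440,208) and (481,96), the pivot at (290,103) and the handle end at (163,56). The bush is at (379,138), the collar disc at (495,161) and the post top at (530,169).

```bash
python3 - <<'E'
from h import *
np.set_printoptions(precision=4,suppress=True)
m=np.load("w3.npy",allow_pickle=True).item(); a=cams.camera_model("scene"); b=cams.camera_model("side")
bo=np.array([onz(m,p,.015)[:2] for p in [(289,38),(264,160),(440,208),(481,96)]]); c=bo.mean(0); print(bo,c)
d=(bo[0]+bo[1]-bo[2]-bo[3]); d/=np.linalg.norm(d); print("ydir",d,"bore",c-.005*d,"pivot",c+.075*d,"post",c-.093*d)
for z in (.06,.067,.09): print("bush/pivot",z,onz(m,(379,138),z)[:2],onz(m,(290,103),z)[:2])
print("hend",onz(m,(164,56),.076), onz(m,(225,79),.076))
print("posttop",onz(m,(530,169),.15))
A=lambda x,y:(355+x/3.0075,205+y/3); B=lambda x,y:(205+x/2.5,225+y/2.5)
pc=np.append(c-.093*d,0)
for n,mm,p in (("w",m,(495,161)),("scene",a,A(88,97)),("side",b,B(204,55))):
    print(n,tri(mm,p,a if n!="scene" else b, A(88,97) if n!="scene" else B(204,55)))
    for z in (.1,.105,.11,.115): print(z,proj(mm,pc+[0,0,z]),p)
E
```

```text
[[ 0.5985  0.1947]
 [ 0.4825  0.1838]
 [ 0.4973 -0.0079]
 [ 0.6141  0.0016]] [0.5481 0.0931]
ydir [-0.0786  0.9969] bore [0.5485 0.0881] pivot [0.5422 0.1678] post [0.5554 0.0003]
bush/pivot 0.06 [0.5412 0.0886] [0.5427 0.1712]
bush/pivot 0.067 [0.5411 0.0897] [0.5426 0.1705]
bush/pivot 0.09 [0.5407 0.0934] [0.5421 0.1682]
hend [0.5439 0.2757 0.076 ] [0.5428 0.2246 0.076 ]
posttop [0.5561 0.002  0.15  ]
w (array([0.5546, 0.005 , 0.1085]), np.float64(0.002267657279298805))
0.1 [495.9784 162.3716] (495, 161)
0.105 [498.9966 163.0809] (495, 161)
0.11 [502.1193 163.8162] (495, 161)
0.115 [505.3521 164.5789] (495, 161)
scene (array([0.5532, 0.005 , 0.1077]), np.float64(0.0003646435053840257))
0.1 [382.4874 241.2034] (384.26018287614295, 237.33333333333334)
0.105 [382.7474 239.595 ] (384.26018287614295, 237.33333333333334)
0.11 [383.0094 237.9741] (384.26018287614295, 237.33333333333334)
0.115 [383.2733 236.3405] (384.26018287614295, 237.33333333333334)
side (array([0.5532, 0.005 , 0.1077]), np.float64(0.0003646435053840305))
0.1 [286.8867 248.4631] (286.6, 247.0)
0.105 [286.8239 246.57  ] (286.6, 247.0)
0.11 [286.7609 244.6671] (286.6, 247.0)
0.115 [286.6976 242.7544] (286.6, 247.0)
```

Request:
move_arm(targets=[{"dx": 0.3,"dy": 1,"dz": 0,"rx": 0,"ry": 0,"rz": 0},{"dx": 0.3,"dy": 1,"dz": 0,"rx": 0,"ry": 0,"rz": 0},{"dx": 0.3,"dy": 1,"dz": 0,"rx": 0,"ry": 0,"rz": 0},{"dx": 0.3,"dy": 1,"dz": -0.9,"rx": 0,"ry": 0,"rz": 0},{"dx": 0.3,"dy": 1,"dz": -1,"rx": 0,"ry": 0,"rz": 0},{"dx": 0.1,"dy": 0.3,"dz": -1,"rx": 0,"ry": 0,"rz": 0},{"dx": 0,"dy": 0,"dz": -1,"rx": 0,"ry": 0,"rz": 0},{"dx": 0,"dy": 0,"dz": -1,"rx": 0,"ry": 0,"rz": 0},{"dx": 0,"dy": 0,"dz": -1,"rx": 0,"ry": 0,"rz": 0},{"dx": 0,"dy": 0,"dz": -0.8,"rx": 0,"ry": 0,"rz": 0}])

```text
t: 5.25
tcp_pos: [0.5005, 0.2443, 0.0627]
tool_rot: [0.986, 0.168, -0.0, 0.0]
force: [-0.3, -0.2, 0.7]
finger_gap: -0.003
gripper_force: 0.0
```

Request:
move_arm(targets=[{"dx": 0.7,"dy": 0.15,"dz": 0,"rx": 0,"ry": 0,"rz": 0},{"dx": 0.5,"dy": 0.07,"dz": 0,"rx": 0,"ry": 0,"rz": 0},{"dx": 0.5,"dy": 0.07,"dz": 0,"rx": 0,"ry": 0,"rz": 0},{"dx": 1,"dy": -0.16,"dz": 0,"rx": 0,"ry": 0,"rz": 0},{"dx": 0.9,"dy": -0.44,"dz": 0,"rx": 0,"ry": 0,"rz": 0},{"dx": 0.72,"dy": -0.68,"dz": 0,"rx": 0,"ry": 0,"rz": 0},{"dx": 0.28,"dy": -0.42,"dz": 0,"rx": 0,"ry": 0,"rz": 0},{"dx": 0.18,"dy": -0.36,"dz": 0,"rx": 0,"ry": 0,"rz": 0},{"dx": 0,"dy": 0,"dz": 0,"rx": 0,"ry": 0,"rz": 0},{"dx": 0,"dy": 0,"dz": 0,"rx": 0,"ry": 0,"rz": 0}])

```text
t: 6.5
tcp_pos: [0.6202, 0.2012, 0.0641]
tool_rot: [0.986, 0.169, 0.001, 0.0]
force: [-0.4, 0.4, -0.6]
finger_gap: 0.001
gripper_force: 0.0
```

```bash
python3 - <<'E'
from h import *
m=cams.camera_model("wrist"); im=cams.snapshot("wrist"); s=cams.snapshot("scene")
np.save("w4.npy",m,allow_pickle=True); cv2.imwrite("pics/w4full.png",im[:,:,::-1]); cv2.imwrite("pics/s4full.png",s[:,:,::-1])
o=np.hstack([cv2.resize(im,(400,300)),cv2.resize(s[190:310,350:510],(400,300),interpolation=cv2.INTER_CUBIC)])
cv2.imwrite("pics/c4.png",o[:,:,::-1])
E
```

```text
(no output)
```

View pics/c4.png

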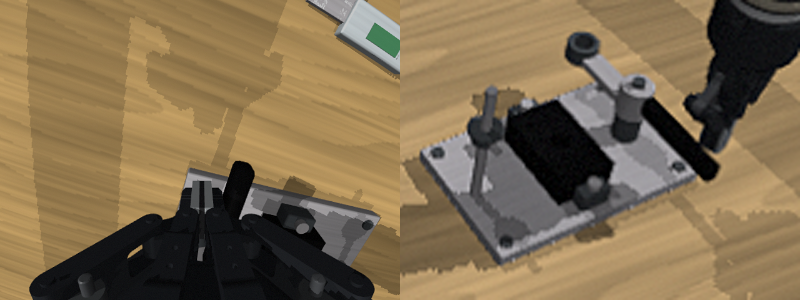

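The handle is now nearly along the jig's +x, with no sign of stop force yet. I'll nudge it on gently.

Request:
move_arm(targets=[{"dx": 0,"dy": -0.08,"dz": 0,"rx": 0,"ry": 0,"rz": 0},{"dx": 0,"dy": -0.08,"dz": 0,"rx": 0,"ry": 0,"rz": 0},{"dx": 0,"dy": -0.08,"dz": 0,"rx": 0,"ry": 0,"rz": 0},{"dx": 0,"dy": 0,"dz": 0,"rx": 0,"ry": 0,"rz": 0},{"dx": 0,"dy": 0,"dz": 0,"rx": 0,"ry": 0,"rz": 0},{"dx": 0,"dy": 0,"dz": 0,"rx": 0,"ry": 0,"rz": 0},{"dx": 0,"dy": 0,"dz": 0,"rx": 0,"ry": 0,"rz": 0},{"dx": 0,"dy": 0,"dz": 0,"rx": 0,"ry": 0,"rz": 0},{"dx": 0,"dy": 0,"dz": 0,"rx": 0,"ry": 0,"rz": 0},{"dx": 0,"dy": 0,"dz": 0,"rx": 0,"ry": 0,"rz": 0}])

```text
t: 7.85
tcp_pos: [0.62, 0.1983, 0.064]
tool_rot: [0.986, 0.168, 0.001, -0.002]
force: [0.4, 8.7, 0.5]
finger_gap: 0.005
gripper_force: 4.3
```

Now at the stop, with 8.7 N of reaction against about 1.8 N of friction. I'll back off, rise, and go above the loupe handle.

Request:
move_arm(targets=[{"dx": 0,"dy": 0.5,"dz": 0,"rx": 0,"ry": 0,"rz": 0},{"dx": 0,"dy": 0.3,"dz": 1,"rx": 0,"ry": 0,"rz": 0},{"dx": 0,"dy": 0,"dz": 1,"rx": 0,"ry": 0,"rz": 0},{"dx": 0,"dy": 0,"dz": 1,"rx": 0,"ry": 0,"rz": 0},{"dx": -0.3,"dy": -1,"dz": 1,"rx": 0,"ry": 0,"rz": 0},{"dx": -0.3,"dy": -1,"dz": 1,"rx": 0,"ry": 0,"rz": 0},{"dx": -0.3,"dy": -1,"dz": 1,"rx": 0,"ry": 0,"rz": 0},{"dx": -0.3,"dy": -1,"dz": 0.7,"rx": 0,"ry": 0,"rz": 0},{"dx": -0.3,"dy": -1,"dz": 0,"rx": 0,"ry": 0,"rz": 0},{"dx": -0.3,"dy": -1,"dz": 0,"rx": 0,"ry": 0,"rz": 0}])

```text
t: 9.1
tcp_pos: [0.5744, 0.0644, 0.2318]
tool_rot: [0.986, 0.169, 0.0, 0.001]
force: [0.2, 0.0, -1.1]
finger_gap: 0.001
gripper_force: 0.0
```

Request:
move_arm(claw=60, targets=[{"dx": -0.28,"dy": -1,"dz": 0,"rx": 0,"ry": 0,"rz": -0.087},{"dx": -0.28,"dy": -1,"dz": 0,"rx": 0,"ry": 0,"rz": -0.087},{"dx": -0.28,"dy": -1,"dz": 0,"rx": 0,"ry": 0,"rz": -0.087},{"dx": -0.28,"dy": -1,"dz": 0,"rx": 0,"ry": 0,"rz": -0.087},{"dx": -0.28,"dy": -1,"dz": 0,"rx": 0,"ry": 0,"rz": -0.087},{"dx": -0.28,"dy": -1,"dz": 0,"rx": 0,"ry": 0,"rz": -0.087},{"dx": -0.28,"dy": -1,"dz": 0,"rx": 0,"ry": 0,"rz": -0.087},{"dx": -0.28,"dy": -1,"dz": 0,"rx": 0,"ry": 0,"rz": -0.087},{"dx": -0.28,"dy": -1,"dz": 0,"rx": 0,"ry": 0,"rz": -0.087},{"dx": -0.28,"dy": -1,"dz": 0,"rx": 0,"ry": 0,"rz": -0.087}])

```text
t: 10.35
tcp_pos: [0.5042, -0.1855, 0.2314]
tool_rot: [0.998, -0.059, -0.0, 0.0]
force: [0.5, -0.4, 0.1]
finger_gap: 0.605
gripper_force: 0.0
```

```bash
python3 - <<'E'
from h import *
from station import sensors
print(sensors.sense()["tcp_pos"],sensors.sense()["q"])
np.set_printoptions(precision=4,suppress=True)
m=cams.camera_model("wrist"); im=cams.snapshot("wrist"); s=cams.snapshot("scene"); d=cams.snapshot("side")
np.save("w5.npy",m,allow_pickle=True)
for n,i in (("w5",im),("s5",s),("d5",d)): cv2.imwrite(f"pics/{n}.png",i[:,:,::-1])
E
```

```text
[ 0.50423033 -0.1855101   0.23136139] [-5.60124660e-01  4.09878580e-01  1.65234350e+00 -1.02683501e-03
  1.07965112e+00  1.12908391e+00]
```

View pics/w5.png

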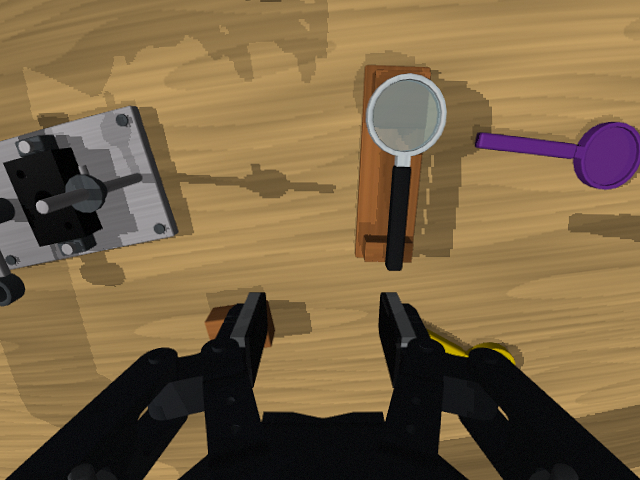

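The wrist view shows the loupe lens at (406,115) and its handle from (402,167) to (395,268). The jig is at left with the bore uncovered.

```bash
python3 - <<'E'
from h import *
np.set_printoptions(precision=4,suppress=True)
m=np.load("w5.npy",allow_pickle=True).item()
im=cv2.imread("pics/w5.png")
g=cv2.cvtColor(im,cv2.COLOR_BGR2HSV); mk=((g[:,:,1]<60)&(g[:,:,2]>90)).astype(np.uint8); mk[:60]=0; mk[200:]=0; mk[:,:350]=0; mk[:,460:]=0
cs,_=cv2.findContours(cv2.morphologyEx(mk,cv2.MORPH_OPEN,np.ones((11,11))),0,2); c=max(cs,key=cv2.contourArea); e=cv2.fitEllipse(c); print(e)
L=onz(m,e[0],.05)
print("lens",L,"near",onz(m,(402,168),.052),"far",onz(m,(395,262),.052), onz(m,(395,270),.036))
p=onz(m,(402,168),.052); q=onz(m,(395,262),.052); u=(q-p)[:2]; u/=np.linalg.norm(u); print(u, "grip",L[:2]+.078*u)
E
```

```text
((405.5869140625, 117.44780731201172), (78.98871612548828, 82.30058288574219), 32.49223709106445)
lens [ 0.5813 -0.2705  0.05  ] near [ 0.5369 -0.2645  0.052 ] far [ 0.4439 -0.2531  0.052 ] [ 0.4278 -0.2554  0.036 ]
[-0.9925  0.1223] grip [ 0.5038 -0.261 ]
```

Request:
move_arm(targets=[{"dx": 0,"dy": -1,"dz": 0,"rx": 0,"ry": 0,"rz": 0},{"dx": 0,"dy": -1,"dz": -0.5,"rx": 0,"ry": 0,"rz": 0},{"dx": 0,"dy": -1,"dz": -1,"rx": 0,"ry": 0,"rz": 0},{"dx": 0,"dy": 0,"dz": -1,"rx": 0,"ry": 0,"rz": 0},{"dx": 0,"dy": 0,"dz": -1,"rx": 0,"ry": 0,"rz": 0},{"dx": 0,"dy": 0,"dz": -1,"rx": 0,"ry": 0,"rz": 0},{"dx": 0,"dy": 0,"dz": -1,"rx": 0,"ry": 0,"rz": 0},{"dx": 0,"dy": 0,"dz": -1,"rx": 0,"ry": 0,"rz": 0},{"dx": 0,"dy": 0,"dz": -1,"rx": 0,"ry": 0,"rz": 0},{"dx": 0,"dy": 0,"dz": -0.7,"rx": 0,"ry": 0,"rz": 0}])

```text
t: 11.75
tcp_pos: [0.5048, -0.2585, 0.0252]
tool_rot: [0.998, -0.058, -0.001, -0.0]
force: [0.0, -0.3, 0.1]
finger_gap: 0.599
gripper_force: 0.0
```

Request:
move_arm(claw=0, newtons=60, targets=[{"dx": 0,"dy": 0,"dz": 0,"rx": 0,"ry": 0,"rz": 0},{"dx": 0,"dy": 0,"dz": 0,"rx": 0,"ry": 0,"rz": 0},{"dx": 0,"dy": 0,"dz": 0,"rx": 0,"ry": 0,"rz": 0},{"dx": 0,"dy": 0,"dz": 0,"rx": 0,"ry": 0,"rz": 0},{"dx": 0,"dy": 0,"dz": 0,"rx": 0,"ry": 0,"rz": 0},{"dx": 0,"dy": 0,"dz": 0,"rx": 0,"ry": 0,"rz": 0},{"dx": 0,"dy": 0,"dz": 0,"rx": 0,"ry": 0,"rz": 0},{"dx": 0,"dy": 0,"dz": 0,"rx": 0,"ry": 0,"rz": 0},{"dx": 0,"dy": 0,"dz": 0,"rx": 0,"ry": 0,"rz": 0},{"dx": 0,"dy": 0,"dz": 0,"rx": 0,"ry": 0,"rz": 0}])

```text
t: 13.0
tcp_pos: [0.5051, -0.2599, 0.027]
tool_rot: [0.998, -0.058, 0.0, 0.0]
force: [-0.6, 0.2, 5.6]
finger_gap: 0.176
gripper_force: 59.5
```

Gripped: the gap is 15 mm and the force 60 N. Next I'll lift and carry it above the post.

Request:
move_arm(targets=[{"dx": 0,"dy": 0,"dz": 0.4,"rx": 0,"ry": 0,"rz": 0},{"dx": 0,"dy": 0,"dz": 0.6,"rx": 0,"ry": 0,"rz": 0},{"dx": 0,"dy": 0,"dz": 1,"rx": 0,"ry": 0,"rz": 0},{"dx": 0,"dy": 0,"dz": 1,"rx": 0,"ry": 0,"rz": 0},{"dx": 0,"dy": 0,"dz": 1,"rx": 0,"ry": 0,"rz": 0},{"dx": 0,"dy": 0,"dz": 1,"rx": 0,"ry": 0,"rz": 0},{"dx": 0,"dy": 0.3,"dz": 1,"rx": 0,"ry": 0,"rz": 0},{"dx": 0,"dy": 0.6,"dz": 1,"rx": 0,"ry": 0,"rz": 0},{"dx": -0.1,"dy": 0.8,"dz": 0,"rx": 0,"ry": 0,"rz": 0},{"dx": -0.1,"dy": 0.8,"dz": 0,"rx": 0,"ry": 0,"rz": 0}])

```text
t: 14.25
tcp_pos: [0.4987, -0.1954, 0.2008]
tool_rot: [0.998, -0.058, -0.001, -0.0]
force: [-0.2, -0.5, -0.6]
finger_gap: 0.174
gripper_force: 58.7
```

Request:
move_arm(targets=[{"dx": -0.1,"dy": 1,"dz": 0,"rx": 0,"ry": 0,"rz": 0},{"dx": -0.1,"dy": 1,"dz": 0,"rx": 0,"ry": 0,"rz": 0},{"dx": -0.1,"dy": 1,"dz": 0,"rx": 0,"ry": 0,"rz": 0},{"dx": -0.1,"dy": 1,"dz": 0,"rx": 0,"ry": 0,"rz": 0},{"dx": -0.1,"dy": 1,"dz": 0,"rx": 0,"ry": 0,"rz": 0},{"dx": -0.1,"dy": 1,"dz": 0,"rx": 0,"ry": 0,"rz": 0},{"dx": -0.1,"dy": 1,"dz": 0,"rx": 0,"ry": 0,"rz": 0},{"dx": -0.1,"dy": 1,"dz": 0,"rx": 0,"ry": 0,"rz": 0},{"dx": -0.1,"dy": 1,"dz": 0,"rx": 0,"ry": 0,"rz": 0},{"dx": -0.1,"dy": 1,"dz": 0,"rx": 0,"ry": 0,"rz": 0}])

```text
t: 15.5
tcp_pos: [0.4728, 0.0545, 0.2]
tool_rot: [0.998, -0.058, -0.002, -0.0]
force: [0.1, 1.0, -1.9]
finger_gap: 0.174
gripper_force: 58.7
```

Request:
move_arm(targets=[{"dx": 0,"dy": 0.8,"dz": 0,"rx": 0,"ry": 0,"rz": 0},{"dx": 0,"dy": 0.6,"dz": -0.4,"rx": 0,"ry": 0,"rz": 0},{"dx": 0,"dy": 0.4,"dz": -0.6,"rx": 0,"ry": 0,"rz": 0},{"dx": 0,"dy": 0,"dz": -0.8,"rx": 0,"ry": 0,"rz": 0},{"dx": 0,"dy": 0,"dz": -0.8,"rx": 0,"ry": 0,"rz": 0},{"dx": 0,"dy": 0,"dz": -0.7,"rx": 0,"ry": 0,"rz": 0},{"dx": 0,"dy": 0,"dz": -0.4,"rx": 0,"ry": 0,"rz": 0},{"dx": 0,"dy": 0,"dz": 0,"rx": 0,"ry": 0,"rz": 0},{"dx": 0,"dy": 0,"dz": 0,"rx": 0,"ry": 0,"rz": 0},{"dx": 0,"dy": 0,"dz": 0,"rx": 0,"ry": 0,"rz": 0}])

```text
t: 16.75
tcp_pos: [0.4752, 0.0978, 0.1094]
tool_rot: [0.998, -0.058, 0.001, -0.0]
force: [0.3, 0.5, -1.5]
finger_gap: 0.173
gripper_force: 58.7
```

```bash
python3 - <<'E'
from h import *
from station import sensors
s=sensors.sense(); print(s["tcp_pos"])
m=cams.camera_model("wrist"); np.save("w6.npy",m,allow_pickle=True)
w=cams.snapshot("wrist"); a=cams.snapshot("scene"); b=cams.snapshot("side")
for n,i in (("w6",w),("s6",a),("d6",b)): cv2.imwrite(f"pics/{n}.png",i[:,:,::-1])
c=lambda i,x,y,w,h:cv2.resize(i[y:y+h,x:x+w],(400,300),interpolation=cv2.INTER_CUBIC)
o=np.vstack([np.hstack([cv2.resize(w,(400,300)),c(w,320,0,320,240)]),np.hstack([c(a,345,185,133,100),c(b,225,210,133,100)])])
cv2.imwrite("pics/c6.png",o[:,:,::-1])
E
```

```text
[0.47524119 0.09779092 0.10939352]
```

View pics/c6.png

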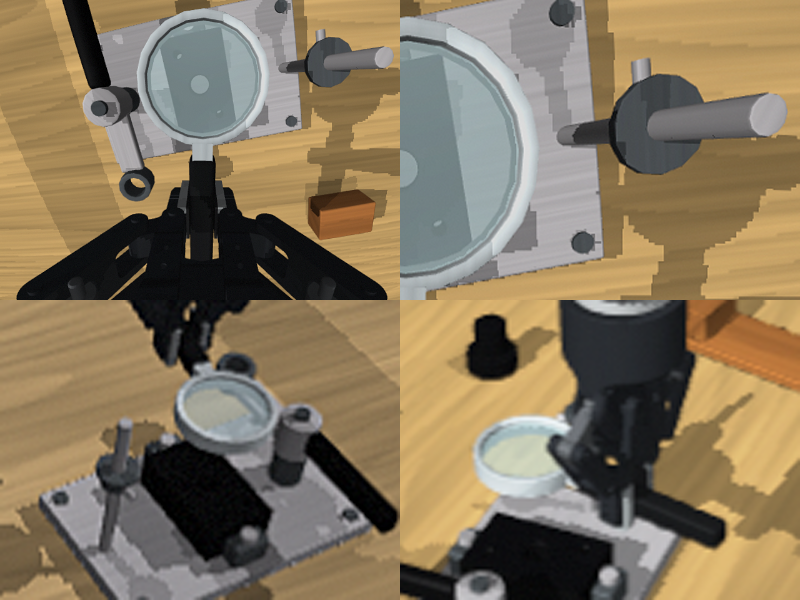

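The wrist view shows the bush arm swung fully clear and the bore visible through the lens at about (320,134), with the rim centre at about (323,122). The collar disc centre is at (528,99) and the post top at (614,92).

```bash
python3 - <<'E'
from h import *
np.set_printoptions(precision=4,suppress=True)
m=np.load("w6.npy",allow_pickle=True).item(); m3=np.load("w3.npy",allow_pickle=True).item(); m5=np.load("w5.npy",allow_pickle=True).item()
a=cams.camera_model("scene"); b=cams.camera_model("side")
print("bore",onz(m,(320,134),.045)[:2],"posttop",onz(m,(614,92),.15),"cam",ray(m,(320,240))[0])
bo=np.array([onz(m,(1.6*x,1.6*y),.015)[:2] for x,y in [(291,121)]]+[onz(m,(320+x/1.25,y/1.25),.015)[:2] for x,y in [(183,243),(161,12)]]); print("bolts",bo)
# collar vs post axis from each view
def axis(mm,p,P): # closest pt between ray and vertical line at P
    o,d=ray(mm,p); u=np.array([0,0,1.]); q=np.append(P,0)
    s=np.linalg.lstsq(np.stack([d,-u],1),q-o,rcond=None)[0]; return s[1],np.linalg.norm(o+d*s[0]-q-u*s[1])
for P in [(.5555,.0005),(.5560,.0025)]:
    print(P,"collar z: w6",axis(m,(528.5,99.5),P),"w3",axis(m3,(495,161),P),"w5",axis(m5,(87,194),P))
print("tri w6-w3",tri(m,(528.5,99.5),m3,(495,161)),"w6-scene",tri(m,(528.5,99.5),a,(355+88/3.0075,205+97/3)))
# rim: light grey ellipse in w6
im=cv2.imread("pics/w6.png"); g=cv2.cvtColor(im,cv2.COLOR_BGR2HSV)
# rim top outer circle by crop reading
for z in (.11,.1184,.125,.1324): print("rim ctr",z,onz(m,(323,121),z)[:2])
print("predicted lens", np.array([.4752,.0978])+[.0763,-.0106])
E
python3 - <<'E'
import cv2,sys; sys.path.insert(0,'.')
i=cv2.imread("pics/w6.png"); d=cv2.imread("pics/d6.png"); s=cv2.imread("pics/s6.png")
import numpy as np
c=lambda i,x,y,w,h:cv2.resize(i[y:y+h,x:x+w],(400,300),interpolation=cv2.INTER_CUBIC)
cv2.imwrite("pics/c6b.png",np.vstack([np.hstack([c(i,205,0,240,180),c(i,470,40,120,90)]),np.hstack([c(s,395,210,60,45),c(d,245,240,60,45)])]))
E
```

```text
bore [0.5499 0.0896] posttop [0.5558 0.0023 0.15  ] cam [0.5551 0.0876 0.253 ]
bolts [[ 0.498  -0.0068]
 [ 0.4973 -0.0074]
 [ 0.6144  0.0027]]
(0.5555, 0.0005) collar z: w6 (np.float64(0.10140030119737561), np.float64(0.0005918579912351631)) w3 (np.float64(0.09803636628022895), np.float64(0.0007491410384737708)) w5 (np.float64(0.10377273318267696), np.float64(0.0005665619489629971))
(0.556, 0.0025) collar z: w6 (np.float64(0.10486890356924602), np.float64(6.86702289825443e-05)) w3 (np.float64(0.10179307649959192), np.float64(3.502193120203919e-05)) w5 (np.float64(0.10117159266004791), np.float64(0.001358161131083186))
tri w6-w3 (array([0.5556, 0.0074, 0.1125]), np.float64(0.0011941918405072413)) w6-scene (array([0.5553, 0.0044, 0.1094]), np.float64(0.001971826912922476))
rim ctr 0.11 [0.5563 0.0872]
rim ctr 0.1184 [0.5562 0.0873]
rim ctr 0.125 [0.5562 0.0873]
rim ctr 0.1324 [0.5561 0.0873]
predicted lens [0.5515 0.0872]
```

View pics/c6b.png

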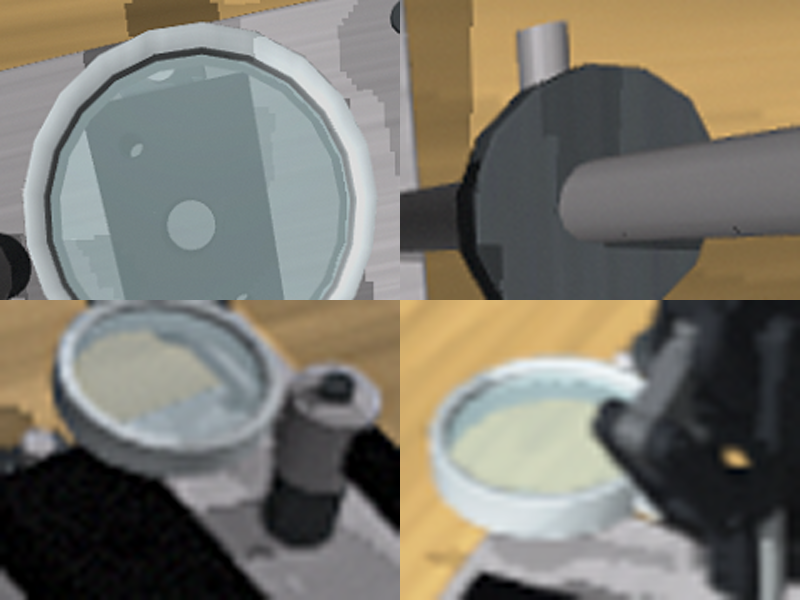

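The close-up gives the rim's outer edge at crop x 25–375 and the bore at (189,225) within the lens. The collar's top disc spans crop x 473–712, with the post base centre at about (595,205). I'll cross-check heights from these numbers.

```bash
python3 - <<'E'
from h import *
np.set_printoptions(precision=4,suppress=True)
m=np.load("w6.npy",allow_pickle=True).item(); a=cams.camera_model("scene"); b=cams.camera_model("side")
print("fx",m["fx"],"campos",-np.array(m["extrinsics"])[:3,:3].T@np.array(m["extrinsics"])[:3,3],"fwd",np.array(m["extrinsics"])[2,:3])
print("rim top tri",tri(a,(420.4,221.1),b,(266.8,259.8)), onz(a,(420.4,221.1),.1324),onz(b,(266.8,259.8),.1324))
for P in [(.5558,.0018),(.5555,.0005)]:
  for z in (.015,.1,.105,.11,.115,.15): print(P,z,proj(m,(*P,z)))
im=cv2.imread("pics/w6.png"); g=cv2.cvtColor(im,cv2.COLOR_BGR2HSV)
# column / row profiles through collar
for x in (500,510,515,520): print("col",x,[int(v) for v in g[48:150:2,x,2]])
for y in (75,80,118,125): print("row",y,[int(v) for v in g[y,476:580:2,2]])
E
```

```text
fx 346.6617173373835 campos [0.5551 0.0876 0.253 ] fwd [-0.3107  0.0357 -0.9498]
rim top tri (array([0.555 , 0.0862, 0.1286]), np.float64(0.0034564665505495726)) [0.5596 0.0845 0.1324] [0.5513 0.0889 0.1324]
(0.5558, 0.0018) 0.015 [452.6125 108.4435]
(0.5558, 0.0018) 0.1 [523.6927 100.6949]
(0.5558, 0.0018) 0.105 [530.3004 100.0134]
(0.5558, 0.0018) 0.11 [537.342   99.2949]
(0.5558, 0.0018) 0.115 [544.8599  98.5371]
(0.5558, 0.0018) 0.15 [615.6757  91.9166]
(0.5555, 0.0005) 0.015 [454.58   108.7156]
(0.5555, 0.0005) 0.1 [526.6306 101.1562]
(0.5555, 0.0005) 0.105 [533.3225 100.4941]
(0.5555, 0.0005) 0.11 [540.4524  99.7968]
(0.5555, 0.0005) 0.115 [548.063  99.062]
(0.5555, 0.0005) 0.15 [619.6516  92.6855]
col 500 [190, 193, 195, 194, 197, 196, 198, 198, 199, 202, 203, 202, 178, 50, 60, 87, 82, 81, 81, 83, 81, 82, 80, 80, 81, 79, 79, 81, 79, 78, 81, 81, 81, 64, 65, 61, 61, 58, 81, 85, 59, 22, 90, 136, 139, 135, 131, 133, 137, 133, 134]
col 510 [192, 188, 187, 186, 184, 185, 181, 178, 163, 60, 82, 80, 80, 81, 82, 81, 81, 81, 81, 80, 80, 80, 80, 81, 80, 81, 81, 82, 80, 81, 81, 83, 82, 82
[... 775 characters left out ...]
80 [132, 131, 132, 131, 131, 131, 132, 127, 197, 53, 55, 84, 82, 82, 83, 81, 81, 81, 77, 76, 74, 67, 67, 67, 70, 69, 71, 69, 69, 69, 81, 82, 81, 79, 81, 79, 77, 78, 79, 81, 79, 82, 79, 114, 207, 206, 214, 153, 137, 109, 92, 87]
row 118 [129, 125, 126, 125, 127, 128, 134, 19, 22, 44, 56, 55, 61, 80, 81, 78, 82, 84, 80, 79, 83, 83, 80, 79, 82, 82, 83, 82, 80, 78, 81, 82, 82, 81, 81, 77, 79, 79, 79, 78, 78, 75, 130, 128, 130, 130, 131, 131, 131, 132, 131, 130]
row 125 [167, 121, 125, 124, 124, 122, 124, 124, 114, 24, 23, 43, 83, 79, 80, 79, 81, 83, 81, 79, 83, 84, 81, 79, 79, 84, 82, 83, 80, 79, 82, 82, 81, 81, 78, 77, 78, 79, 85, 126, 124, 124, 126, 125, 124, 124, 126, 123, 126, 127, 128, 126]
```

```bash
python3 - <<'E'
from h import *
np.set_printoptions(precision=4,suppress=True,linewidth=200)
a=cams.camera_model("scene"); b=cams.camera_model("side")
for n,mm,x0,x1,y0,y1,P in (("scene0",a,373,397,222,252,(.5592,.0007)),("side0",b,275,300,228,262,(.5551,-.0023))):
    g=cv2.imread(f"pics/{n}.png")[:,:,2]  # red channel separates wood from grey
    print(n,"cols",x0,x1-1)
    for y in range(y0,y1): print(y,*[f"{v:3d}" for v in g[y,x0:x1]])
    for z in (.1,.105,.11,.15):
        print(z,"ctr",proj(mm,(*P,z)),"ell",*[np.round(proj(mm,(P[0]+.016*np.cos(t),P[1]+.016*np.sin(t),z)),1) for t in np.arange(4)*np.pi/2])
E
```

```text
scene0 cols 373 396
222 117 117 120 122 121 123 125 124 124 125 124 124 123 120 119 120 124 125 126 128 126 130 130 132
223 122 123 123 124 125 125 123 125 122 124 123 123 119 127 126 126 125 128 128 129 132 134 141 142
224 122 124 125 125 125 123 123 122 122 123 125 125 138 144 141 132 129 132 136 138 142 141 143 142
225 124 125 124 123 123 124 124 126 128 131 128 121 158 156 157 152 142 139 143 141 143 144 143 143
226 125 124 126 126 127 128 128 127 126 126 133  92 142 151 152 146 147 143 144 146 142 147 146 141
227 129 128 129 128 128 126 125 130 131 136 141  50  93 123 122 114 143 145 147 145 144 144 145 143
228 127 129 129 125 124 127 127 135 136 145 154  36  59  60  65  95 153 146 145 145 145 145 145 147
229 125 123 125 129 130 133 139 143 143 148 144  43  65  70  75 115 154 150 149 146 148 148 143 145
230 125 131 137 139 140 144 144 145 147 151 124  46  66  71  75 125 155 149 145 146 145 146 142 143
231 134 140 142 144 145 145 146 144 148 154 115  52  69  70  80 142 148 141 142 142 142 143 123 132
232 143 145 146 146 146 148 149 149 151 159  87  54  68  75  84 143 143 138 136 
[... 5482 characters left out ...]
48 148 150 154 157 159 161 162 163
259 170 170 169 170 167 161 157 158 160 148 151 161 152 126 114 135 147 149 153 157 159 161 162 163 163
260 170 170 169 167 161 158 159 161 161 153 155 162 153 126 111 135 149 154 158 159 161 163 164 163 161
261 170 170 168 162 159 159 160 162 161 152 153 161 154 128 114 137 153 156 159 162 163 164 163 161 159
0.1 ctr [287.6089 247.8413] ell [281.  245.9] [284.  251.9] [294.3 249.8] [291.2 243.9]
0.105 ctr [287.5482 245.9497] ell [281. 244.] [283.9 250. ] [294.2 247.9] [291.1 242. ]
0.11 ctr [287.4872 244.0483] ell [280.9 242.1] [283.8 248.1] [294.2 246. ] [291.1 240.1]
0.15 ctr [286.9906 228.477 ] ell [280.2 226.5] [283.3 232.4] [293.8 230.4] [290.6 224.6]
```

```bash
python3 - <<'E'
from h import *
np.set_printoptions(precision=4,suppress=True,linewidth=200)
a=cams.camera_model("scene"); b=cams.camera_model("side"); m=np.load("w6.npy",allow_pickle=True).item()
t=np.linspace(0,2*np.pi,73)
def ext(mm,c,z,tilt=0):
    pts=[]
    for h in (0,.014):
        for k in t:
            x,y=.036*np.cos(k),.036*np.sin(k); pts.append(proj(mm,(c[0]+x,c[1]+y,z+h-tilt*x)))
    p=np.array(pts); return np.r_[p.min(0),p.max(0)]
for n,mm in (("scene",a),("side",b),("wrist",m)):
    for c,z,ti in (((.5515,.0872),.1184,0),((.5555,.0872),.1184,0),((.5515,.0872),.1144,0),((.5515,.0872),.1144,.05)): print(n,c,z,ti,ext(mm,c,z,ti))
for n,x0,x1,y0,y1 in (("s6",395,445,200,245),("d6",240,300,240,285)):
    g=cv2.cvtColor(cv2.imread(f"pics/{n}.png"),cv2.COLOR_BGR2HSV)
    mk=((g[:,:,1]<75)&(g[:,:,2]>70)).astype(np.uint8)
    print(n); [print(y,"".join(".#"[v] for v in mk[y,x0:x1])) for y in range(y0,y1)]
g=cv2.cvtColor(cv2.imread("pics/w6.png"),cv2.COLOR_BGR2HSV)
print([int(v) for v in g[0:30,325,2]]); print([int(v) for v in g[205:260,325,2]]); print([int(v) for v in g[121,210:240,2]],[int(v) for v in g[121,410:440,2]])
E
```

```text
scene (0.5515, 0.0872) 0.1184 0 [401.6262 206.6129 436.5636 235.1503]
scene (0.5555, 0.0872) 0.1184 0 [402.5447 207.7882 437.5805 236.4465]
scene (0.5515, 0.0872) 0.1144 0 [401.3666 207.9567 436.1947 236.4602]
scene (0.5515, 0.0872) 0.1144 0.05 [401.4249 207.3894 436.1119 237.0116]
side (0.5515, 0.0872) 0.1184 0 [248.7832 248.4222 285.6155 276.4488]
side (0.5555, 0.0872) 0.1184 0 [247.0505 247.9    283.8507 275.8623]
side (0.5515, 0.0872) 0.1144 0 [248.9229 250.0059 285.6724 278.0449]
side (0.5515, 0.0872) 0.1144 0.05 [248.9771 250.3064 285.6502 277.7419]
wrist (0.5515, 0.0872) 0.1184 0 [217.7643  15.974  431.9248 237.2346]
wrist (0.5555, 0.0872) 0.1184 0 [215.4113   1.8348 431.5492 226.8163]
wrist (0.5515, 0.0872) 0.1144 0 [221.0773  19.6574 428.4443 233.931 ]
wrist (0.5515, 0.0872) 0.1144 0.05 [221.3274  21.2292 428.4779 235.3879]
s6
200 .......##.........................................
201 .......##.........................................
202 .......##.................###.....................
203 .......#................#.##..##..................
204 .......#...............##...
[... 5169 characters left out ...]
3, 102, 102, 102, 103, 106, 106, 105, 107, 104, 150, 192, 187, 187, 189, 186, 186, 184, 181, 180, 180, 179, 174, 176, 177, 101, 58]
[134, 136, 134, 136, 135, 134, 135, 137, 154, 159, 158, 159, 160, 148, 94, 82, 99, 142, 180, 186, 186, 185, 182, 179, 177, 180, 181, 182, 182, 181, 180, 181, 179, 179, 179, 179, 179, 177, 179, 179, 179, 177, 180, 180, 179, 179, 179, 179, 178, 179, 183, 156, 72, 10, 15]
[146, 146, 145, 146, 145, 146, 145, 147, 132, 185, 216, 205, 196, 190, 185, 177, 172, 166, 162, 156, 154, 118, 69, 58, 54, 116, 150, 149, 150, 148] [147, 149, 147, 184, 186, 148, 148, 161, 176, 222, 220, 219, 218, 219, 220, 217, 212, 206, 200, 193, 185, 173, 172, 172, 171, 170, 170, 171, 170, 171]
```

The three views agree: the lens is level at about (0.552, 0.087) with its underside at 0.118 m. The bore is at about (0.549, 0.089) and the collar top at about 0.104 m. The final correction is about -3 mm in x, +1 mm in y and -14.5 mm in z.

Request:
move_arm(targets=[{"dx": -0.06,"dy": 0.02,"dz": -0.15,"rx": 0,"ry": 0,"rz": 0},{"dx": -0.06,"dy": 0.02,"dz": -0.15,"rx": 0,"ry": 0,"rz": 0},{"dx": 0,"dy": 0,"dz": -0.15,"rx": 0,"ry": 0,"rz": 0},{"dx": 0,"dy": 0,"dz": -0.13,"rx": 0,"ry": 0,"rz": 0},{"dx": 0,"dy": 0,"dz": 0,"rx": 0,"ry": 0,"rz": 0},{"dx": 0,"dy": 0,"dz": 0,"rx": 0,"ry": 0,"rz": 0},{"dx": 0,"dy": 0,"dz": 0,"rx": 0,"ry": 0,"rz": 0},{"dx": 0,"dy": 0,"dz": 0,"rx": 0,"ry": 0,"rz": 0},{"dx": 0,"dy": 0,"dz": 0,"rx": 0,"ry": 0,"rz": 0},{"dx": 0,"dy": 0,"dz": 0,"rx": 0,"ry": 0,"rz": 0}])

```text
t: 18.15
tcp_pos: [0.4718, 0.0988, 0.0943]
tool_rot: [0.998, -0.058, 0.0, -0.0]
force: [-0.6, 0.3, -1.0]
finger_gap: 0.176
gripper_force: 58.7
```

```bash
python3 - <<'E'
from h import *
from station import sensors
np.set_printoptions(precision=4,suppress=True,linewidth=200)
m=cams.camera_model("wrist"); w=cams.snapshot("wrist"); s=sensors.sense(); print(s["tcp_pos"],s["force"],s["qd"])
cv2.imwrite("pics/w7.png",w[:,:,::-1])
g=cv2.cvtColor(w,cv2.COLOR_RGB2HSV)[:,:,2].astype(int)
print("bore col profile",g[100:180:2,319]);print("bore row",g[136,290:350:2])
print("lens col",g[0:40,325],"row L",g[121,205:240],"R",g[121,405:445])
c=(s["tcp_pos"][0]+.077,s["tcp_pos"][1]-.0106); z=s["tcp_pos"][2]+.009; print("lens est",c,z)
for P in [(.5558,.0018)]:
  for zz in (.099,.104,.109): print(zz,"collar",proj(m,(*P,zz)),proj(m,(P[0]+.016,P[1],zz)),proj(m,(P[0]-.016,P[1],zz)))
  print("top",proj(m,(*P,.15)),"bore",proj(m,(.549,.0888,.045)))
for x in (515,525): print("col",x,g[40:150:2,x])
for y in (80,125): print("row",y,g[y,470:590:2])
E
```

```text
[0.4718 0.0988 0.0943] [-0.0822 -0.0326 -1.358 ] [-0.0002  0.0009 -0.0015 -0.0004 -0.0009  0.0005]
bore col profile [138 137 138 137 138 135 130 164 168 168 167 168 168 168 167 166 165 167 168 167 167 169 168 128 131 132 133 133 135 134 134 132 133 133 135 133 134 133 134 134]
bore row [134 134 133 133 132 133 131 129 143 167 166 165 167 167 167 167 167 168 168 167 167 168 148 134 136 135 134 136 137 134]
lens col [149 149 155 158 160 163  97  18  24  28  30  33  31 147 195 190 191 193 190 190 188 186 184 185 181 178 178 180 106  59  61  56  85 165 159 159 158 160 158 149] row L [153 153 153 151 153 152 151 153 151 152 153 151 151 134 189 222 208 199 194 187 183 175 170 165 160 156 120  72  59  55 118 154 154 153 150] R [174 175 177 171 154 151 152 149 188 191 151 150 166 180 226 223 221 222 221 221 220 216 211 204 197 180 156 183 181 179 180 179 179 178 179 177 177 176 176 176]
lens est (np.float64(0.5487590410101739), np.float64(0.0882235633462527)) 0.10332365405548945
0.099 collar [546.5239  88.9817] [548.2666  43.8964] [544.3408 131.766 ]
0.104 collar [554.6151  87.8632] [556.616
[... 416 characters left out ...]
3 204 169  50  57  85  82  81  82  82  81  81  80  81  80  83  81  82  83  81  81  83  82  81  80  82  81  82  81  83  81  82  82  81  82  82  83  39  84 138 136 134 137 138
 139 139 136 137 141 139]
row 80 [173 172 172 174 173 172 174 171 144 152 152 152 152 149 150 151 148 224 220 227  53  58  62  87  82  83  82  81  81  83  82  82  82  82  81  84  70  73 123 121 120 123 123 124 124 123 124 123 122
 124 122 123 122 122 121 123 122 120 121 120]
row 125 [124 125 123 125 122 122 122 120 121 122 118 129 127 128 128 127 129 131 129 129 130 130 130 130 131 133 120  49  40  44  82  84  80  82  79  82  87  83  82  83  85  83  83  85  81  82  83  84  83
  77 113 135 134 132 132 132 133 131 130 130]
```

The checks agree to within about 2 mm: lens underside 0.103 m against the collar at about 0.103, lens within about 2–3 mm of the bore axis, arm still. Handing in.

```bash
python3 -c "
from station import order
print(order.sign_off())"
```

```text
the job is handed in; nothing more can be done
None
```

I handed the job in at about 18 s of the 56 s allowed, but the system gave no verdict. The bush arm is at its open stop and the gripper holds the loupe level. By my measurements the lens is within about 3 mm of the bore axis, and its underside within about 2 mm of the collar top.

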